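# Hold a spectacle lens in the lens tester's slot

## Robot

A 6-joint arm with a two-finger parallel gripper is mounted at the origin on the work surface. World frame = base frame: x ahead of the robot, y to its left, z up, the work surface at z = 0. Lengths are in m, angles in rad, forces in N, time in s.
With the tool pointing down it reaches from about 0.35 to 0.975 m from the base axis. Payload 4.9 kg.
Tool frame: the origin (TCP) lies on the centre line of the jaws, within the pads' length; the fingertips stand 14 mm ahead of it and the grasp point (between the pads) lies 5 mm behind it; z points along the fingers, y is the line along which they close (so a half turn about z gives the same grasp; the last joint's range is limited). The gripper opens to 85 mm and grips with 20 to 120 N. Pads are 22 mm wide; open, the fingers measure 114 mm over their backs; the gripper's body (76 mm by 85 mm) begins 54 mm behind the grasp point. The pads swing forward as they close: fully open they stand 13 mm farther back than shut.
Start: joints at [-1.232, 0.053, 1.613, -0, 1.476, -0.119], TCP at [0.276, -0.561, 0.245] pointing down, gripper open.
Joint ranges: [-3.01, 3.01], [-1.01, 2.22], [0.06, 2.58], [-1.02, 4.17], [0.09, 2.62], [-3.14, 3.14]. Speed limits (rad/s): [2.57, 2.57, 3.14, 3.14, 3.14, 3.14].

## Interface

Orientations are given as a unit quaternion [w, x, y, z].
In Python, from rig import goto, move_l, set_joints, open_jaws, gripper_close, sleep, solve_ik, read_state, camera, camera_params, IKError, hand_in gives the robot as it stands. The module is installed in compiled form; this text tells all that it offers. Calls block until the motion is done:
- goto(position, orientation): joint-space move of the TCP to a pose.
- move_l(position, orientation=None, vel=0.15, contact_N=None): straight line of the TCP; orientation=None keeps the orientation; vel is the mean speed in m/s. With contact_N (N) it stops when the force on the tool has changed by that much, and returns True; else False.
- set_joints(angles): joint-space move.
- open_jaws() and gripper_close(force=None): open the fingers fully, or close them until they stop; force is the grip in N (None keeps the last).
- sleep(seconds).
- solve_ik(position, orientation): joint angles nearest the present ones, or None.
- read_state(): the state.
- camera(name): name is "scene" or "top" or "wrist"; returns (picture, depth): 384x512x3 uint8, blue, green, red; 384x512 float32, m along the optical axis (not along the pixel's ray), 0 where there is no reading.
- camera_params(name): a dict with "vertical_fov" (degrees; the focal length in pixels is half the picture's height over the tangent of half this angle, whatever the lens; pixels are square), "cx", "cy" (the principal point, pixels), "rvec" (rotation vector, rad) and "tvec" (3), from world to camera coordinates, as OpenCV has them. Camera axes: x right, y down, z forward; pixel columns grow to the right and rows downward; lengths in m; the calibration is good to about 2 mm. A picture is of the moment at which its call begins: read the wrist's pose just before it. camera_params takes no time and is no camera call; for the wrist camera it gives the pose at the moment of the call.
A pose or a line that the arm cannot do raises IKError and nothing moves.
- hand_in(): hands the job in; it is judged then, once.
The state is a dict: "time_s": time; "q": joint angles; "joint_velocities": joint speeds; "tau": joint torques, N m; "ee_pos": TCP position; "orientation": TCP orientation; "ft_force": force on the tool from outside, world axes, zero at the start; "ft_torque": the same for the moment, N m; "opening": finger opening in m; "grip_force": force on a finger pad.
Only numpy, scipy, OpenCV 4.12 (cv2) and the standard library are available. Lean on these libraries where they do the work, as an engineer would, in place of code of your own. Each camera call takes 0.05 s, during which the arm holds its last target. There are 200 camera calls.

## Task

Take the lens holder with the long plain tab out of the rack by its tab, gripping it lightly because the lens is fragile, and lower it upright through the narrow slot in the top of the lens tester without ramming it. Finish while still holding it there by the tab, hanging free inside the tester with the lens centred level with the round sight windows; do not let go. Leave everything else where it is.

Things in the scene. Friction and masses are not known exactly. Their poses are not given: they have to be found in the camera images.
- lens (a point): Centre of the round lens (55 mm across) in the lens holder, 38 mm above the holder's bottom; axes of the holder: x through its thickness, y along its width, z up. The holder is symmetric, either way round is the same.
- tab (a point): The middle of the holder's tab in width and thickness, where it is best gripped: 82 mm above the lens centre, 120 mm above the holder's bottom, 22 mm below the top of the tab. Pinch it across its 10 mm thickness (its own x). Same axes as the holder.
- holder: The lens holder, loose black plastic, about 90 g; origin at the centre of its underside. A square frame 70 mm wide (y), 76 mm tall, 10 mm thick (x), and on it a plain upright tab 30 mm wide, 66 mm tall, 10 mm thick; 142 mm tall in all. It stands upright in either one of the rack's slots, its bottom 8 mm above the table. Grip it with 20 to 40 N a finger; over 110 N from both together is too hard.
- slot (a point): Centre of the slot mouth in the flat top of the lens tester, 160 mm above the table. The slot is 12 mm wide along its x and 74 mm long along its y, with lead-in slopes round the mouth, 12 mm deep and 6 mm wide. Beneath is a straight well of the same 12 x 74 mm, its floor 135 mm below the mouth. z is up. It can be entered either way round.
- window (a point): The centre of the line between the two round sight windows (40 mm across) inside the tester: straight below the slot mouth by 45 mm. The lens centre must be held here. With the lens here the tab's middle is 37 mm above the tester's top.
- tester: The lens tester, fixed: a white hood 56 mm (x) by 170 mm (y), 160 mm high, with a round window in front and behind, on a grey foot 130 x 190 x 25 mm. Origin at the centre of its underside, axes as those of the slot.
- rack: Fixed pale wooden rack block, 150 (x) by 100 (y) by 34 mm high, origin at the centre of its underside. Two slots, 40 mm to either side of its middle along its x, 73 mm long in y and 13 mm wide, 26 mm deep; one carries the lens holder, the other the shutter plate.
- shutter: The other black plate in the rack, to be left alone: solid, no lens, same 70 x 76 x 10 mm body but with a T-shaped top, 60 mm wide, only 104 mm tall in all. Origin at the centre of its underside.
- cleaner: Small upright bottle of lens cleaner, 44 mm across, 110 mm tall, bystander; origin at the centre of its base.
- driver: Small screwdriver 130 mm long lying on the table, bystander; origin near its middle.
- case: Closed black spectacle case 60 x 160 x 40 mm, bystander; origin at the centre of its underside.
Things that resemble listed ones, but are neither listed nor needed, are in the scene too. Leave any yellow look-alike of the holder alone. Several things have the shape of the tester; the one meant has the colours described above.

How it is judged:
On the way:
1. the lens holder is lifted clear of the rack in the fingers, upright (height (world z) of holder above 0.05 m and angle between holder's own z axis and vertical below 0.25 rad and contact force between the fingers and holder above 1 N), for 0.2 s.
At the end, for the whole second after the job is handed in: The lens centre is inside the tester at the sight-window centre (within 8 mm in height, 6 mm along the slot, 4 mm across), the holder upright within 0.12 rad and square to the slot within 0.15 rad, at rest, held in the fingers and touching the tester with less than 10 N (x of lens in the frame of window between -0.004 and 0.004 m and y of lens in the frame of window between -0.006 and 0.006 m and z of lens in the frame of window between -0.008 and 0.008 m and angle between holder's own z axis and vertical below 0.12 rad and angle between the x axis of holder and the x axis of tester, either way round below 0.15 rad and contact force between the fingers and holder above 1 N and contact force between holder and tester below 10 N and linear speed of holder below 0.02 m/s); the arm keeps its last pose, push and grip.
It fails at once if the lens holder is squeezed too hard (over 110 N, both fingers together) (contact force between the fingers and holder above 110 N).
It fails at once if the lens holder is rammed into the tester (over 40 N) (contact force between holder and tester above 40 N).
It fails at once if the lens holder is tipped over or dropped flat (angle between holder's own z axis and vertical above 0.7 rad).
It fails at once if another object was disturbed (distance of any of shutter, cleaner, driver, case from where it was at the start of the episode above 0.02 m).
It also fails if it takes over 48 s, if anything falls off the work surface, if the arm or the gripper's body presses on something with over 40 N, if the wrist force passes 120 N, or if a joint passes its speed limit or range.

## Working session

There is one attempt and no reset: what is moved stays moved. The work goes in short steps, each a Python script; the robot and the scene stay as the last script left them, time stands still between calls to the robot, and variables do not carry over. Pictures are saved under pics/ and viewed, at most 10 in all, crops included, and the job is handed in when it is done.

```bash
mkdir -p pics
cat > h.py <<'E'
import numpy as np, cv2
from rig import *
def cam(name):
    p=camera_params(name); im,d=camera(name)
    f=im.shape[0]/2/np.tan(np.radians(p["vertical_fov"])/2)
    R=cv2.Rodrigues(np.array(p["rvec"],float))[0]; t=np.array(p["tvec"],float).ravel()
    return im,d,dict(f=f,cx=p["cx"],cy=p["cy"],R=R,t=t)
def cloud(d,c):
    v,u=np.indices(d.shape)
    P=np.stack([(u-c["cx"])/c["f"]*d,(v-c["cy"])/c["f"]*d,d],-1)
    return (P-c["t"])@c["R"]
def plane(uv,z,c):
    uv=np.atleast_2d(np.array(uv,float))
    r=np.c_[(uv[:,0]-c["cx"])/c["f"],(uv[:,1]-c["cy"])/c["f"],np.ones(len(uv))]@c["R"]
    o=-c["R"].T@c["t"]
    return o+r*((z-o[2])/r[:,2])[:,None]
E
python3 - <<'E'
from h import *
import pickle
S={}
for n in("scene","top"):
    im,d,c=cam(n); S[n]=(im,d,c); cv2.imwrite(f"pics/{n}.png",im); print(n,-c["R"].T@c["t"],c["f"],(d==0).mean(), camera_params(n))
pickle.dump(S,open("s.pkl","wb"))
print(read_state())
E
```

```text
scene [1.14810388 0.16236854 0.6605125 ] 366.32163461351604 0.004282633463541667 {'vertical_fov': 55.320725198415225, 'cx': 259.74921378993884, 'cy': 191.3496988424002, 'rvec': array([ 1.39229459,  2.12778161, -0.92933465]), 'tvec': array([ 0.31778256, -0.28040363,  1.26537381])}
top [ 0.46500313 -0.08929798  1.07787504] 358.94160777194963 0.0041046142578125 {'vertical_fov': 56.285182634331456, 'cx': 261.98843918552654, 'cy': 191.38349095274657, 'rvec': array([ 2.17952054, -2.1162415 ,  0.15549364]), 'tvec': array([-0.10693291,  0.61080476,  1.00074949])}
{'time_s': 0.1, 'q': array([-1.23200433e+00,  5.33207600e-02,  1.61414863e+00,  8.45347503e-06,
        1.47600141e+00, -1.19001415e-01]), 'joint_velocities': array([ 1.51342433e-03, -1.78383854e-03, -2.22981456e-03,  5.86339697e-05,
        1.27433708e-04,  2.00895494e-03]), 'tau': array([-1.20349696e-04, -3.94905567e+01, -3.71363425e+01, -1.22603697e-04,
        3.93167313e-03, -1.07085233e-05]), 'ee_pos': array([ 0.27605393, -0.5601355 ,  0.2441722 ]), 'orientation': array([-9.33871358e-04,  9.73916991e-01,  2.26902649e-01, -9.88102958e-05]), 'ft_force': array([ 0.58712449, -0.11163035, -0.38885347]), 'ft_torque': array([ 0.00897726, -0.05993364, -0.00573524]), 'grip_force': 0.0, 'opening': 0.08560409685169801}
```

View pics/scene.png

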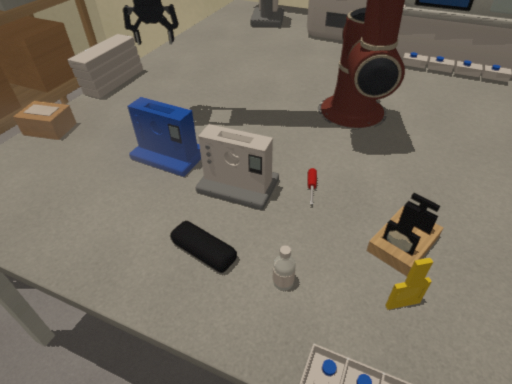

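View pics/top.png

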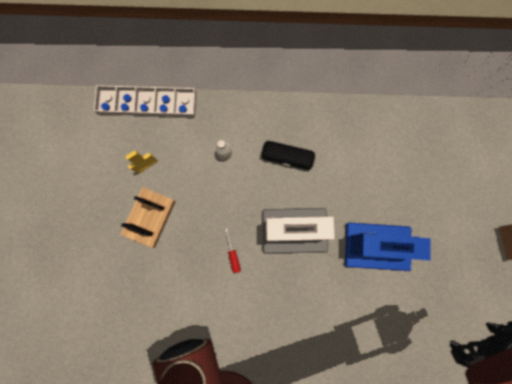

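Run:
```python
from h import *
import pickle
S=pickle.load(open("s.pkl","rb"))
im,d,c=S["top"]; P=cloud(d,c)
# rack/plates
sub=P[185:250,115:180].reshape(-1,3); col=im[185:250,115:180].reshape(-1,3).astype(int)
blk=(col.max(1)<60)&(sub[:,2]>.03)
pts=sub[blk]; print("top black",len(pts))
for lo in np.arange(.03,.17,.02):
    q=pts[(pts[:,2]>lo)&(pts[:,2]<lo+.02)]
    if len(q): print(round(lo,2),len(q),q.min(0).round(3),q.max(0).round(3))
wood=(sub[:,2]>.025)&(sub[:,2]<.042)&(col[:,2]>120)
w=sub[wood][:,:2]; print("rack",cv2.minAreaRect((w*1000).astype(np.float32)))
# tester
s=P[190:270,250:345].reshape(-1,3); k=im[190:270,250:345].reshape(-1,3).astype(int)
t=s[(s[:,2]>.15)&(s[:,2]<.17)]; print("tester top",cv2.minAreaRect((t[:,:2]*1000).astype(np.float32)),t[:,2].mean())
f=s[(s[:,2]>.015)&(s[:,2]<.035)]; print("foot",cv2.minAreaRect((f[:,:2]*1000).astype(np.float32)))
im2,d2,c2=S["scene"]; P2=cloud(d2,c2)
a=P2[185:275,365:445].reshape(-1,3); k=im2[185:275,365:445].reshape(-1,3).astype(int)
b=a[(k.max(1)<60)&(a[:,2]>.03)]
for lo in np.arange(.03,.17,.02):
    q=b[(b[:,2]>lo)&(b[:,2]<lo+.02)]
    if len(q): print("sc",round(lo,2),len(q),q.min(0).round(3),q.max(0).round(3))
y=(im[:,:,0]<80)&(im[:,:,1]>120)&(im[:,:,2]>140); print("yellow",P[y].min(0),P[y].max(0))
A=cv2.resize(im2[180:320,355:455],None,fx=4,fy=4,interpolation=cv2.INTER_CUBIC)
B=cv2.resize(im[170:255,110:185],None,fx=5,fy=5,interpolation=cv2.INTER_CUBIC)
o=np.zeros((560,800,3),np.uint8); o[:A.shape[0],:400]=A; o[:B.shape[0],400:400+375]=B
cv2.imwrite("pics/crop.png",o)
```

```text
top black 219
0.03 14 [0.481 0.197 0.035] [0.559 0.276 0.05 ]
0.05 23 [0.481 0.197 0.05 ] [0.558 0.281 0.07 ]
0.07 62 [0.48  0.196 0.07 ] [0.566 0.28  0.089]
0.09 19 [0.482 0.216 0.093] [0.567 0.276 0.11 ]
0.11 67 [0.482 0.216 0.11 ] [0.568 0.28  0.128]
0.13 16 [0.559 0.216 0.132] [0.574 0.241 0.15 ]
0.15 17 [0.561 0.217 0.15 ] [0.571 0.238 0.153]
rack ((530.66015625, 244.8462677001953), (101.8241195678711, 150.1904754638672), 69.2291488647461)
tester top ((504.9468994140625, -187.34854125976562), (56.081825256347656, 170.55416870117188), 2.90256667137146) 0.16004654017247164
foot ((505.06378173828125, -186.49765014648438), (130.17694091796875, 189.33432006835938), 2.910987138748169)
sc 0.03 134 [0.499 0.197 0.031] [0.588 0.291 0.05 ]
sc 0.05 184 [0.498 0.197 0.05 ] [0.588 0.29  0.07 ]
sc 0.07 373 [0.483 0.197 0.07 ] [0.588 0.291 0.09 ]
sc 0.09 227 [0.485 0.215 0.09 ] [0.581 0.284 0.11 ]
sc 0.11 213 [0.481 0.216 0.11 ] [0.582 0.286 0.13 ]
sc 0.13 155 [0.562 0.216 0.13 ] [0.582 0.245 0.15 ]
sc 0.15 20 [0.566 0.22  0.15 ] [0.579 0.241 0.152]
yellow [0.46168718 0.18100366 0.02861108] [0.71192782 0.28848211 0.14534434]
```

View pics/crop.png

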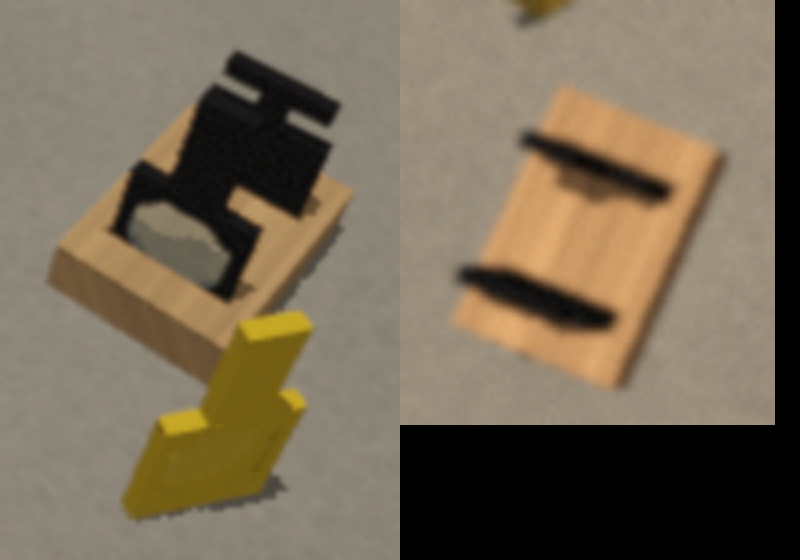

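The black plate with the lens sits in the rack's far slot, with its tab top near world (0.570, 0.230, 0.150). The T-shaped shutter is in the near slot. The white tester on the grey foot is at (0.505, -0.187), and the blue and yellow things are decoys. Next I'll take closer looks with the wrist camera at both places.

```bash
cat >> h.py <<'E'
from scipy.spatial.transform import Rotation as Ro
def ori(phi):
    y=np.array([np.cos(phi),np.sin(phi),0]); z=np.array([0,0,-1.]); x=np.cross(y,z)
    q=Ro.from_matrix(np.c_[x,y,z]).as_quat(); return [q[3],q[0],q[1],q[2]]
E
python3 - <<'E'
from h import *
import pickle
s=read_state(); p=s["ee_pos"]
S=pickle.load(open("s.pkl","rb")); im,d,c=S["top"]; P=cloud(d,c)[145:178,120:162]; y=(P[...,2]>.03); print("yellow",P[y].min(0).round(3),P[y].max(0).round(3))
move_l([p[0],p[1],.38])
for nm,pos,ph in(("t",[.505,-.187,.38],np.radians(2.9)),("r",[.568,.2306,.36],np.radians(-20.8))):
    for a in(ph,ph+np.pi):
        print(nm,a,solve_ik(pos,ori(a)))
    best=min((a for a in(ph,ph+np.pi,ph-np.pi) if solve_ik(pos,ori(a)) is not None),key=lambda a:abs(np.array(solve_ik(pos,ori(a)))[5]))
    goto(pos,ori(best)); sleep(.3)
    st=read_state(); im,d,c=cam("wrist"); pickle.dump((im,d,c,st),open(nm+".pkl","wb"))
    cv2.imwrite(f"pics/w_{nm}.png",im); print(best,st["time_s"],st["ee_pos"],-c["R"].T@c["t"])
a=cv2.imread("pics/w_t.png");b=cv2.imread("pics/w_r.png")
cv2.imwrite("pics/w2.png",cv2.resize(np.hstack([a,b]),(800,300)))
E
```

```text
yellow [ 0.465 -0.089  0.03 ] [0.712 0.295 1.078]
t 0.05061454830783556 [-4.92868281e-01 -1.98050224e-01  1.63031823e+00 -4.44089210e-16
  1.70932464e+00 -5.43482829e-01]
t 3.1922072018976286 [-4.92868281e-01 -1.98050224e-01  1.63031823e+00 -4.44089210e-16
  1.70932464e+00  2.59810982e+00]
0.05061454830783556 3.0583 [ 0.50488511 -0.18758046  0.37991893] [ 0.50049537 -0.1092842   0.50942073]
r -0.36302848441482055 [ 2.64319468e-01 -1.78752631e-02  1.49597088e+00 -4.44089210e-16
  1.66349703e+00  6.27347952e-01]
r 2.7785641691749725 [ 2.64319468e-01 -1.78752631e-02  1.49597088e+00 -4.44089210e-16
  1.66349703e+00 -2.51424470e+00]
-0.36302848441482055 4.9667 [0.56820813 0.22997295 0.36009691] [0.59540075 0.30324655 0.48958657]
```

View pics/w2.png

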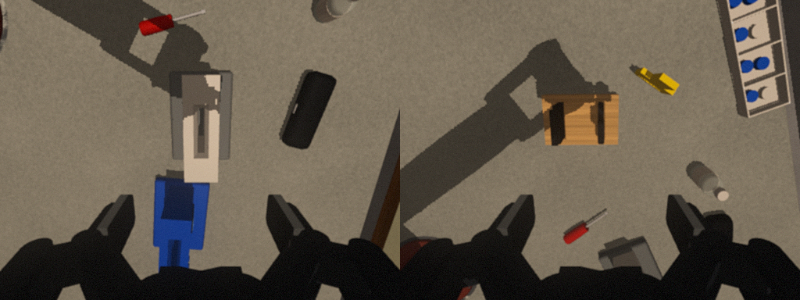

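Run:
```python
from h import *
import pickle
mar=lambda q:cv2.minAreaRect((q[:,:2]*1000).astype(np.float32))
im,d,c,st=pickle.load(open("r.pkl","rb")); P=cloud(d,c).reshape(-1,3); ok=d.ravel()>0
near=ok&(np.hypot(P[:,0]-.568,P[:,1]-.23)<.05)
q=P[near&(P[:,2]>.147)&(P[:,2]<.156)]; print("tab top",len(q),mar(q),q.mean(0))
q=P[near&(P[:,2]>.11)&(P[:,2]<.156)]; print("tab",len(q),q.mean(0))
q=P[ok&(P[:,0]>.6)&(P[:,0]<.75)&(P[:,1]>.15)&(P[:,1]<.35)&(P[:,2]>.05)&(P[:,2]<.2)]; print("yellow",q.min(0),q.max(0))
im,d,c,st=pickle.load(open("t.pkl","rb"))
P=cloud(d,c); z=P[...,2]; ok=d>0
top=ok&(abs(z-.16)<.006)&(np.hypot(P[...,0]-.505,P[...,1]+.187)<.1)
print("top",mar(P[top]),P[top].mean(0))
cs,h=cv2.findContours(top.astype(np.uint8),cv2.RETR_CCOMP,cv2.CHAIN_APPROX_NONE)
for k,hh in zip(cs,h[0]):
    if len(k)>30:
        X=plane(k[:,0],.16,c); print("hole" if hh[3]>=0 else "outer",len(k),mar(X))
# wall below 45mm: dark slot in colour
```

```text
tab top 225 ((568.48388671875, 231.17822265625), (29.240121841430664, 9.615352630615234), 69.13440704345703) [0.56856941 0.23138586 0.15087966]
tab 266 [0.56932688 0.23346172 0.14776087]
yellow [0.66327475 0.2338397  0.05013047] [0.71083709 0.29597998 0.14474047]
top ((505.0848083496094, -187.47544860839844), (56.167598724365234, 170.18812561035156), 2.7955424785614014) [ 0.50473205 -0.18060873  0.16060542]
outer 364 ((505.09796142578125, -187.4249267578125), (56.140403747558594, 170.12400817871094), 2.8262321949005127)
hole 152 ((504.68328857421875, -186.43380737304688), (19.886737823486328, 80.9478988647461), 3.2772951126098633)
```

Run:
```python
from h import *
o=ori(np.radians(-20.85)); p=[.5685,.2312]
goto(p+[.22],o)
print(move_l(p+[.123],vel=.08,contact_N=8), read_state()["ee_pos"])
gripper_close(30); s=read_state(); print(s["opening"],s["grip_force"],s["ft_force"])
move_l(p+[.17],vel=.05); s=read_state(); print(s["opening"],s["grip_force"],s["ft_force"],s["ft_torque"])
move_l(p+[.335],vel=.15)
move_l([.505,-.1873,.335],ori(np.radians(2.85)),vel=.15); sleep(.5)
s=read_state(); print(s["time_s"],s["ee_pos"],s["opening"],s["grip_force"],s["ft_force"])
import pickle
T={n:cam(n) for n in("scene","top","wrist")}; pickle.dump(T,open("carry.pkl","wb"))
v=cv2.resize(T["scene"][0][60:260,140:340],(400,400),interpolation=cv2.INTER_CUBIC)
w=cv2.resize(T["wrist"][0],(400,300)); w=np.vstack([w,np.zeros((100,400,3),np.uint8)])
cv2.imwrite("pics/carry.png",np.hstack([v,w]))
```

```text
False [0.56903038 0.23134973 0.12387385]
0.00939153606800784 31.585325002670288 [-0.80884665  0.88304526  0.24592685]
0.009591835112419721 31.478460431098938 [ 0.52944437  0.92918798 -0.82540652] [-0.01462824 -0.00372093  0.04471891]
13.4833 [ 0.50500365 -0.18730719  0.33500908] 0.009689914219050393 31.435621976852417 [ 0.05947221  0.35341438 -0.84641213]
```

View pics/carry.png

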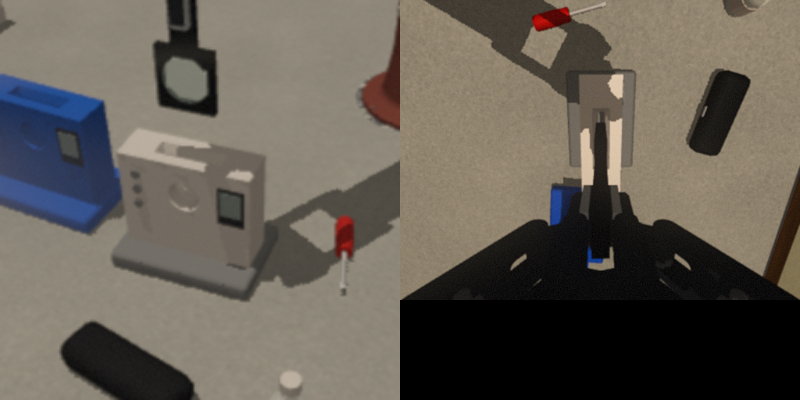

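The holder hangs upright over the white tester's slot. In the crop the frame is at about (187, 78) and the tab is in the fingers. I'll check its pose in the hand from the scene depth.

Run:
```python
from h import *
import pickle
T=pickle.load(open("carry.pkl","rb"))
im,d,c=T["scene"]; P=cloud(d,c); a=np.radians(2.85); R=np.array([[np.cos(a),np.sin(a)],[-np.sin(a),np.cos(a)]])
L=P.copy(); L[...,:2]=(P[...,:2]-[.505,-.1873])@R.T
m=(d>0)&(abs(L[...,0])<.03)&(abs(L[...,1])<.06)&(L[...,2]>.2)&(L[...,2]<.31)&(im.max(2)<60)
q=L[m]; print(len(q))
A=np.c_[q[:,1],q[:,2]-.26,np.ones(len(q))]
w=np.ones(len(q),bool)
for _ in range(4):
    k=np.linalg.lstsq(A[w],q[w,0],rcond=None)[0]; w=abs(q[:,0]-A@k)<.003
print("x face: yaw,tilt,off",k,w.sum()); q=q[w]
for lo in np.arange(.21,.31,.01):
    r=q[(q[:,2]>lo)&(q[:,2]<lo+.01)]
    if len(r): print(round(lo,2),len(r),np.percentile(r[:,1],[1,99]).round(4))
print("z",np.percentile(q[:,2],[.5,99.5]))
t=(d>0)&(abs(L[...,0])<.04)&(abs(L[...,1])<.1)&(L[...,2]>.1)&(L[...,2]<.165)
r=L[t]; print("tester in scene", np.percentile(r[:,0],[1,99]),np.percentile(r[:,1],[1,99]),r[:,2].max())
```

```text
595
x face: yaw,tilt,off [-0.00110889  0.00177373  0.00625424] 525
0.22 75 [-0.0322  0.0331]
0.23 78 [-0.034   0.0339]
0.24 31 [-0.0329  0.0338]
0.25 24 [-0.0336  0.034 ]
0.26 29 [-0.0342  0.0347]
0.27 36 [-0.0329  0.0345]
0.28 82 [-0.0325  0.0339]
0.29 111 [-0.0329  0.034 ]
0.3 59 [-0.0142  0.0146]
z [0.22249042 0.30971561]
tester in scene [-0.025042    0.03475674] [-0.08387372  0.08433084] 0.1625683501342858
```

Run:
```python
from h import *
p=[.505,-.1873]; o=ori(np.radians(2.85))
move_l(p+[.285],o,vel=.1)
f0=read_state()["ft_force"]
for z in(.262,.24,.215,.1925):
    hit=move_l(p+[z],o,vel=.03,contact_N=5); s=read_state()
    print(z,hit,s["time_s"],s["ee_pos"],(s["ft_force"]-f0).round(2),s["ft_torque"].round(3))
    if hit: break
```

```text
0.262 False 15.2 [ 0.50510893 -0.18732981  0.26220871] [ 0.19  0.46 -0.68] [0.005 0.045 0.003]
0.24 False 16.0833 [ 0.50509084 -0.18735326  0.24018308] [ 0.74 -0.09 -0.33] [-0.002 -0.01   0.031]
0.215 False 17.0667 [ 0.50513488 -0.18737885  0.21525676] [ 0.88  0.33 -0.34] [-0.03  -0.025  0.026]
0.1925 False 17.9667 [ 0.50513305 -0.18735065  0.19271651] [ 0.63 -1.11 -0.2 ] [-0.055  0.007 -0.005]
```

Run:
```python
from h import *
sleep(.5); im,d,c=cam("scene"); s=read_state(); print(s["time_s"],s["ee_pos"],s["opening"],s["grip_force"],s["ft_force"].round(2))
P=plane([[0,0]],0,c)
X=np.array([.505,-.187,.115]); q=c["R"]@X+c["t"]; print("window px",q[:2]/q[2]*c["f"]+[c["cx"],c["cy"]])
cv2.imwrite("pics/end.png",cv2.resize(im[80:220,180:300],None,fx=4,fy=4,interpolation=cv2.INTER_CUBIC))
```

```text
18.5167 [ 0.50501685 -0.18731352  0.19254682] 0.009701612480394884 31.47110402584076 [-0.76  0.31 -1.5 ]
window px [236.50381387 151.39805196]
```

View pics/end.png

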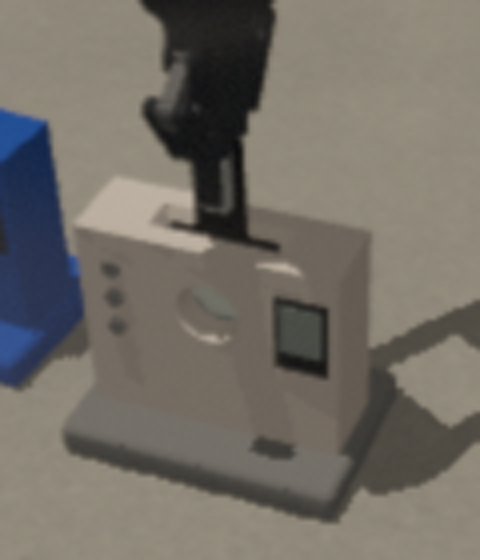

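The holder hangs in the slot, and the lens glass shows through the round window at about (210, 310) in the crop. There are no contact forces, so I'm handing in.

```bash
python3 -c "
from rig import *
print(hand_in())"
```

```text
the job is handed in; nothing more can be done
None
```

The job is handed in after about 18.5 s of robot time: the holder hangs by its tab in the white tester at about 31 N grip, lens at window height by my measurements, with no contact stop on the way in; `hand_in` returned no verdict.

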